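# Fit the drive key into the microscope stage lift

### The job

Take the blue-handled drive key out of its stand, lower its square end into the round bore of the white stage lift, and turn it until it finds the square drive hidden at the bottom of the bore and slides in fully home, its round flange flat on top of the lift. Do not ram or drop the key, let go of it at the end, and leave the red-handled plug and everything else where it is.

Things in the scene. Friction and masses are not known exactly. Their poses are not given: they have to be found in the camera images.
- key_grip (a point): Centre of the blue T-handle bar of the drive key (the loose thing to move, 130 mm tall, 0.28 kg, balanced 25 mm below this point). The bar is 80 mm long along its own x, 16 mm wide along y, 22 mm high; z is up along the shaft. Below the bar is a neck 14 mm in diameter and 26 mm long. The key starts upright, hanging by its flange in a grey ring stand, turned any way.
- key_flange (a point): Underside of the key's aluminium flange (60 mm in diameter, 8 mm thick), on the shaft axis, 45 mm below key_grip; same axes. Below it: a round shaft 34 mm in diameter and 44 mm long, then the square end.
- key_tip (a point): Centre of the key's bottom face, 119 mm below key_grip, 74 mm below key_flange; same axes. The lowest 30 mm are the steel square end, 24 by 24 mm, its sides parallel to x and y.
- lift: Fixed white gearbox of the stage lift, 120 by 120 mm, 90 mm high, with a vertical bore in its top; origin at the centre of its underside, z the bore's axis. On its +x side a black stage plate, 150 by 150 mm, centred 140 mm from the axis, top at 72 mm. In the bore sits a brass hub held by a worm gear (not turned by hand) with a square hole of 25.6 mm, 38 mm deep, at an angle not given.
- bore (a point): Centre of the bore's mouth at the gearbox's top. Bore 36 mm in diameter, 46 mm deep to the hub's flat face; 45 degree lead-in 48 mm wide, 6 mm deep. The hub's square stands at any angle, different each time. Key resting on the hub: flange 28 mm above the gearbox; squares matched within about 3 degrees: it slides down these 28 mm.
- key_stand: Fixed grey ring stand that holds the key at the start: 57 mm outer diameter, 39 mm bore, 80 mm high on a 90 mm foot; origin under its centre. The flange rests on its top. It and plug_stand swap places from run to run.
- plug_stand: The same kind of fixed grey stand, holding the red plug; origin under its centre.
- plug: Red-handled dust plug in the other stand, to be left alone: same handle and flange, with a round black shaft only 40 mm long; origin at the bottom of that shaft, its bar's centre 85 mm above the origin; its top stands 136 mm above the table.
- specimen: Black specimen puck, 32 mm in diameter, 20 mm high, on the lift's stage plate, to be left alone; origin at its underside.
- tray: Fixed white specimen tray, 160 by 120 mm, 30 mm high, with two pucks; origin under its centre.
- puck1: Black puck in the tray, 32 mm in diameter, 20 mm high.
- puck2: Another puck in the tray, the same size.
- lens: Brass objective lens standing on the table, 36 mm in diameter, 60 mm high; origin at its underside.
- dish: Shallow white dish, 90 mm in diameter, 18 mm high; origin at its underside.
- bottle: Small amber bottle, 48 mm in diameter, 110 mm high; origin at its underside.
- screwdriver: Screwdriver lying on the table, lengthwise along its x.

How it is judged:
By the outcome, as a careful person would: the job done as asked, in the order asked, and still so for the second after the job is handed in, with the robot touching nothing.
It also fails if it takes over 67 s, if anything falls off the work surface, if the arm or the gripper's body presses on something with over 40 N, if the wrist force passes 120 N, or if a joint passes its speed limit or range.

### The arm

A 6-joint arm with a two-finger parallel gripper is mounted at the origin on the work surface. World frame = base frame: x ahead of the robot, y to its left, z up, the work surface at z = 0. Lengths are in m, angles in rad, forces in N, time in s.
With the tool pointing down it reaches from about 0.225 to 0.875 m from the base axis. Payload 3.4 kg.
Tool frame: the origin (TCP) lies on the centre line of the jaws, within the pads' length; the fingertips stand 17 mm ahead of it and the grasp point (between the pads) lies 2 mm behind it (nose_length is the distance from the TCP to the fingertips, in m); z points along the fingers, y is the line along which they close (so a half turn about z gives the same grasp; the last joint's range is limited). The gripper opens to 85 mm and grips with 20 to 120 N. Pads are 22 mm wide; open, the fingers measure 114 mm over their backs; the gripper's body (76 mm by 85 mm) begins 54 mm behind the grasp point. The pads swing forward as they close: fully open they stand 13 mm farther back than shut.
Start: joints at [1.223, 0.276, 1.505, -0, 1.361, -0.121], TCP at [0.129, 0.56, 0.248] pointing down, gripper open.
Joint ranges: [-2.89, 2.89], [-0.75, 2.08], [0.22, 2.7], [-1.18, 4.32], [0.11, 2.71], [-2.7, 2.7]. Speed limits (rad/s): [2.57, 2.57, 3.14, 3.14, 3.14, 3.14].

### API

Orientations are given as a unit quaternion [w, x, y, z].
In Python, from rig import get_state, get_image, sign_off, find_in, place_of, nose_length gives the robot as it stands.
- The arm moves only by the tool apply_moves, never from a script. Its argument "deltas" is one flat list of numbers, 5 for each row, row after row: the finger opening in mm, from 0 to 85.4, then the shift along the tool's x, y, z in mm, then the turn about the tool's z in degrees. A call has 1 to 12 rows; each row is the pose to reach, as a shift and turn from the pose commanded when the call began, along the tool's axes at that moment; what a row does not reach only later rows make up. A row lasts 1/12 s, in which the tool goes at most 41.7 mm and 7.16 degrees, less where a joint would pass 70% of its speed; a pose out of reach is approached as far as the arm can. A call with a gripper value outside its range is refused whole. The fingers move at their own pace and stop on an object; "squeeze" is the grip in N (left out, the last holds). Time passes only in rows, so rows that repeat a pose let the fingers close. It gives the time, the measured TCP pose, the force, the opening and the grip force at its end, in the units of the state.
- get_state(): the state, without advancing time (a new reading comes with each control period).
- get_image(name): name is "scene" or "top" or "wrist"; returns a dict with "frame" (480x640x3 uint8, red, green, blue), "K" (3x3 intrinsics, pixels), "k1" (the pictures are not rectified: a ray, as slopes to the right and down, at radius r is drawn at 1 + k1 r^2 times it, then the intrinsics apply), "position" and "orientation" of the camera in the world. Camera axes: x right, y down, z forward; pixel columns grow to the right and rows downward; lengths in m; the calibration is good to about 2 mm. A picture is of the moment at which its call begins. There is no depth.
- sign_off(): hands the job in; it is judged then, once.
Trained networks look in a picture, given as the dict that the camera call returned (one of the last four; its "shot" number tells which), for a name from the list of things; names that differ only in an ending like _2 or _b are one class to them, and where a whole thing is asked for, a point or a joint stands for the part that bears it (a point fixed in the world has none). Each returns a list of dicts, best first, with "score" (0 to 1); they miss things now and then, are a little off and sometimes report something else, mostly with a low value. They report only what shows in the picture. A call takes as long as a camera call.
- find_in(query, picture): "point" ([column, row] in pixels, amid what is visible of it).
- place_of(query, picture): "point" ([column, row] in pixels: a listed point, or the origin of a listed thing).
The state is a dict: "clock": time; "qpos": joint angles; "qd": joint speeds; "effort": joint torques, N m; "position": TCP position; "ee_rot": TCP orientation; "contact_force": force on the tool from outside, world axes, zero at the start; "moment": the same for the moment, N m; "width": finger opening in m; "gripper_force": force on a finger pad.
Only numpy, scipy, OpenCV 4.12 (cv2) and the standard library are available. Lean on these libraries where they do the work, as an engineer would, in place of code of your own. Each camera call takes 0.05 s, during which the arm holds its last target. There are 200 camera calls.

## Working session

There is one attempt and no reset: what is moved stays moved. The work goes in short steps, Python scripts to look and compute and a tool call to move; the robot and the scene stay as the last step left them, time stands still between calls to the robot, and variables do not carry over. Pictures are saved under pics/ and viewed, at most 10 in all, crops included, and the job is handed in when it is done.

Besides the shell and the picture viewer there is one more tool, called after ">>>" by a JSON object that holds its "name" and its "arguments". apply_moves: Moves the arm, as the interface text tells. Its arguments: {"type":"object","properties":{"deltas":{"type":"array"},"squeeze":{"type":"number"}},"required":["deltas"]}

```bash
mkdir -p pics
cat > h.py <<'E'
import numpy as np, cv2
from rig import *
from scipy.spatial.transform import Rotation as R
def rot(q): return R.from_quat([q[1],q[2],q[3],q[0]])
def ray(im,p):
    K=im["K"]; k=im["k1"]; d=np.array([(p[0]-K[0][2])/K[0][0],(p[1]-K[1][2])/K[1][1]]); u=d.copy()
    for _ in range(30): u=d/(1+k*(u@u))
    return np.array(im["position"]),rot(im["orientation"]).apply([u[0],u[1],1])
def atz(im,p,z):
    o,v=ray(im,p); return o+v*(z-o[2])/v[2]
def tri(obs):
    A=np.zeros((3,3));b=np.zeros(3)
    for im,p in obs:
        o,v=ray(im,p); v=v/np.linalg.norm(v);M=np.eye(3)-np.outer(v,v);A+=M;b+=M@o
    return np.linalg.solve(A,b)
def proj(im,X):
    c=rot(im["orientation"]).inv().apply(np.array(X)-im["position"]);u=c[:2]/c[2];u=u*(1+im["k1"]*(u@u));K=im["K"]
    return np.array([K[0][0]*u[0]+K[0][2],K[1][1]*u[1]+K[1][2]])
def save(im,n): cv2.imwrite("pics/"+n,np.array(im["frame"])[:,:,::-1])
E
python3 - <<'E'
from h import *
np.set_printoptions(precision=4,suppress=True)
s=get_state();print(s["position"],s["ee_rot"],s["contact_force"],s["width"],nose_length)
Z=dict(key_grip=.125,bore=.09,plug=.04,lift=0,key_flange=.08,key_stand=0,plug_stand=0,specimen=.072,bottle=0,lens=0,dish=0,tray=0)
ims={n:get_image(n) for n in("scene","top","wrist")}
for n,im in ims.items():
    save(im,n+"1.png");print(n,im["position"],im["K"][0][0])
    for q in Z:
        r=place_of(q,im)
        for a in r[:2]: print(q,round(a["score"],2),np.array(a["point"]),atz(im,a["point"],Z[q])[:2])
E
```

```text
[0.1291 0.5598 0.2474] [-0.0002  0.1132  0.9936 -0.0009] [-0.6853  0.2903  0.3201] 0.08571629452507362 0.017
scene [ 1.0837 -0.5196  0.6541] 466.28887965985984
key_grip 0.91 [133.8 324.3] [ 0.5113 -0.3095]
bore 0.87 [367.1 221.9] [0.5826 0.2269]
plug 0.55 [248.2 300. ] [ 0.5299 -0.0913]
lift 0.67 [362.2 255.4] [0.5809 0.2181]
key_flange 0.68 [138.3 342.2] [ 0.5057 -0.3091]
key_stand 0.63 [150.9 378. ] [ 0.5164 -0.311 ]
plug_stand 0.73 [253.9 317. ] [ 0.5402 -0.0901]
specimen 0.63 [413.4 250.2] [0.7081 0.2232]
bottle 0.65 [421.3 220.6] [0.6073 0.4443]
bottle 0.48 [249.2 302. ] [ 0.5    -0.0663]
lens 0.75 [304.3 341.7] [ 0.6609 -0.0733]
dish 0.92 [387.6 203.3] [0.4889 0.4625]
dish 0.62 [132.4 322.9] [ 0.3705 -0.2595]
tray 0.56 [254.2 417.2] [ 0.7094 -0.2456]
top [0.3126 0.0792 1.2475] 608.0599672940076
key_grip 0.66 [512.4 255.7] [ 0.5087 -0.3028]
bore 0.64 [235.7 213. ] [0.5819 0.2246]
plug 0.61 [398.4 247.8] [ 0.5323 -0.101 ]
lift 0.93 [241.6 224.3] [0.5789 0.2222]
lift 0.35 [243.1 154.7] [0.7314 0.2271]
key_flange 0.6 [510.9 261.2] [ 0.5056 -0.3148]
key_flange 0.33 [463.9 189.1] [ 0.6482 -0.2255]
key_stand 0.77 [500.2 263.5] [ 0.5133 -0.3193]
plug_stand 0.78 [393.4 247.3] [ 0.5403 -0.0965]
specimen 0.55 [242.8 155.8] [0.7049 0.219 ]
bottle 0.84 [143.5 200.5] [0.6232 0.4303]
lens 0.62 [388.7 189.1] [ 0.6658 -0.0859]
lens 0.39 [497.4 265. ] [ 0.5099 -0.3133]
dish 0.72 [114.1 263.6] [0.4877 0.4789]
tray 0.63 [460.8 172. ] [ 0.709  -0.2404]
wrist [0.0516 0.5777 0.373 ] 335.2853652685449
```

View pics/top1.png

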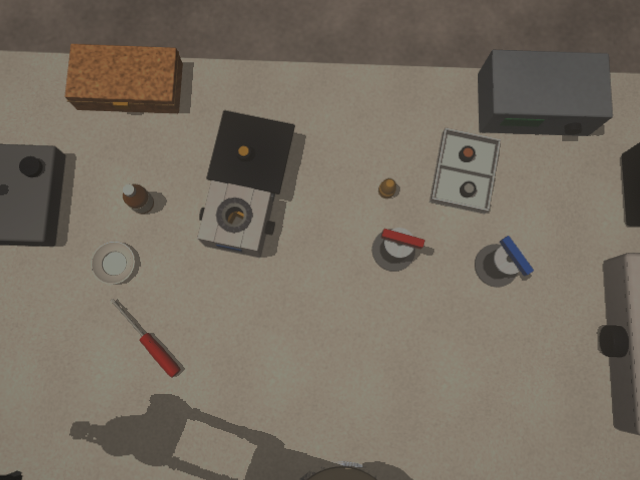

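View pics/scene1.png

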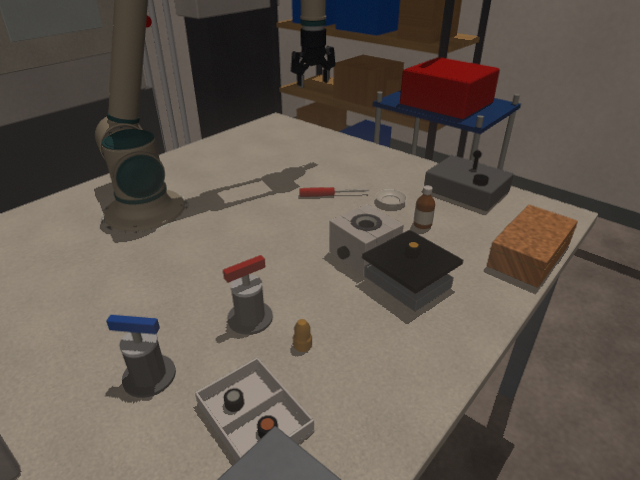

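The top picture shows the blue key at about (517,255), the red plug at (403,239), and the lift bore at (236,214) with the hub dimly visible inside. The scene picture confirms this, with the blue handle at (134,324). Next I'll get the bar's angle and the move towards the bore for a wrist look.

```bash
cat >> h.py <<'E'
def goal(xyz,yaw=None):
    """shift in tool axes mm and turn deg to bring TCP to xyz, tool-x heading yaw(deg, mod 180)"""
    s=get_state();r=rot(s["ee_rot"]);d=r.inv().apply(np.array(xyz)-s["position"])*1000
    x=r.apply([1,0,0]);c=np.degrees(np.arctan2(x[1],x[0]));t=None
    if yaw is not None: t=-((yaw-c+90)%180-90)
    print("shift",d.round(1),"heading",c.round(2),"turn",t,"norm",np.linalg.norm(d).round(1),"q",np.round(s["qpos"],3))
def bar(im,z=.136,shave=None):
    f=np.array(im["frame"]).astype(int);m=((f[...,2]-f[...,0]>50)&(f[...,2]-f[...,1]>35)).astype(np.uint8)
    n,l,st,c=cv2.connectedComponentsWithStats(m);i=1+np.argmax(st[1:,4])
    p=np.argwhere(l==i)[:,::-1]; W=np.array([atz(im,q,z)[:2] for q in p]).astype(np.float32)
    rc=cv2.minAreaRect(W*1000);b=cv2.boxPoints(rc);e=b[1]-b[0];g=b[2]-b[1];L=e if e@e>g@g else g
    print("bar",np.round(rc[0],1),np.round(rc[1],1),"angle",np.degrees(np.arctan2(L[1],L[0]))%180,st[i])
E
python3 - <<'E'
from h import *
im=get_image("top");bar(im)
for n in("scene","wrist"): 
    i=get_image(n);print(rot(i["orientation"]).apply([0,0,1]), np.round(rot(i["orientation"]).as_matrix(),2)[:,0])
s=get_state(); i=get_image("wrist");r=rot(s["ee_rot"]);print("cam in tool",r.inv().apply(np.array(i["position"])-s["position"]),r.inv().apply(rot(i["orientation"]).apply([0,0,1])))
E
```

```text
bar [ 509.1 -308.8] [76.3 13. ] angle 34.799633 [503 237  30  37 278]
[-0.54580469  0.62434038 -0.5588348 ] [ 0.75  0.66 -0.  ]
[ 0.30345849 -0.07041716 -0.95023911] [ 0.22  0.97 -0.  ]
cam in tool [ 0.07958821 -0.00031502 -0.12544892] [-3.11464671e-01 -5.33193976e-04  9.50257583e-01]
```

>>> {"name": "apply_moves", "arguments": {"deltas": [85,-447,-168,50,0,85,-447,-168,50,0,85,-447,-168,50,0,85,-447,-168,50,0,85,-447,-168,50,0,85,-447,-168,50,0,85,-447,-168,50,0,85,-447,-168,50,0,85,-447,-168,50,0,85,-447,-168,50,0,85,-447,-168,50,0,85,-447,-168,50,0]}}

```text
clock: 3.15
position: [0.531, 0.2931, 0.1977]
ee_rot: [0.001, 0.115, 0.993, -0.001]
contact_force: [0.7, 0.9, -0.2]
width: 0.0848
gripper_force: 0.0
```

Run:
```python
from h import *
goal([.6595,.2075,.165])
```

```text
shift [-144.5  -54.1   33.1] heading 166.85 turn None norm 157.8 q [ 0.391  0.353  1.518 -0.002  1.269 -0.95 ]
```

>>> {"name": "apply_moves", "arguments": {"deltas": [85,-145,-54,33,0,85,-145,-54,33,0,85,-145,-54,33,0,85,-145,-54,33,0,85,-145,-54,33,0,85,-145,-54,33,0,85,-145,-54,33,0]}}

```text
clock: 3.73
position: [0.6557, 0.211, 0.1649]
ee_rot: [-0.001, 0.113, 0.994, 0.0]
contact_force: [-0.2, -0.4, 0.3]
width: 0.0849
gripper_force: 0.0
```

Run:
```python
from h import *
im=get_image("wrist"); X=proj(im,[.582,.2255,.09]);print(X,im["position"])
for q in("bore","lift"):
  for a in place_of(q,im)[:1]: print(q,a,atz(im,a["point"],.09))
f=np.array(im["frame"]);c=place_of("bore",im);c=c[0]["point"] if c else X
x,y=int(c[0]),int(c[1]);x0=max(0,x-60);y0=max(0,y-60);cr=f[y0:y+60,x0:x+60];print(x0,y0,cr.shape)
cr=cv2.resize(cr,None,fx=5,fy=5,interpolation=cv2.INTER_CUBIC);cr=np.clip(255*(cr/255.)**.6,0,255).astype(np.uint8)
cv2.imwrite("pics/bore1.png",cr[:,:,::-1][:600])
```

```text
[314.59095818 141.94744637] [0.57829994 0.22858448 0.29053066]
254 81 (120, 120, 3)
```

View pics/bore1.png

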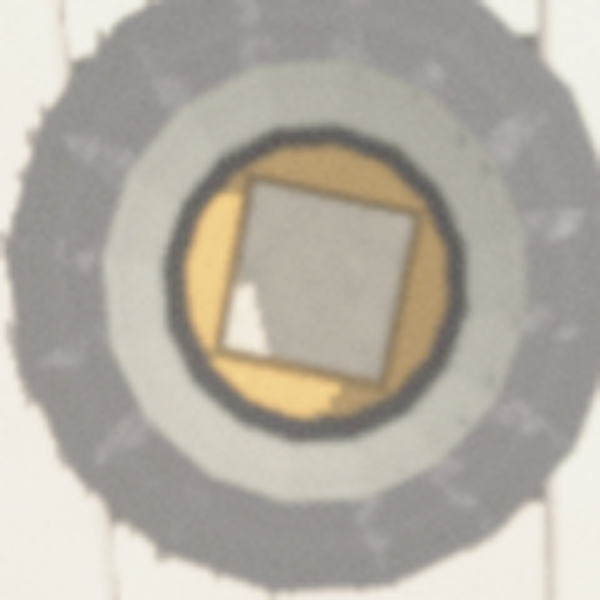

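The hub is clearly visible: crop corners (252,180), (417,213), (383,385), (220,350), with the lead-in circle centred at about (314,281).

Run:
```python
from h import *
im=get_image("wrist");g=lambda p:np.array(p)/5-.4+[254,81]
c=np.array([atz(im,g(p),.044)[:2] for p in[(252,180),(417,213),(383,385),(220,350)]])
for i in range(4):
    e=c[(i+1)%4]-c[i];print(np.linalg.norm(e)*1000,np.degrees(np.arctan2(e[1],e[0]))%90)
print("hub ctr",c.mean(0))
print("leadin",[atz(im,g(p),.09)[:2] for p in[(314,281)]],[atz(im,g(p),.084)[:2] for p in[(316,282)]])
# view pose for key: camera above key
goal([.509,-.306,.30],34.8)
```

```text
23.377781265593978 66.40968053431509
23.844554221912706 66.23953011290376
23.830679754748445 65.30672738996793
23.391497822755035 65.1376032749613
hub ctr [0.57999441 0.22815983]
leadin [array([0.57921339, 0.22800602])] [array([0.57942443, 0.22816829])]
shift [  27.  -537.5 -134.2] heading 167.1 turn -47.703900024843165 norm 554.7 q [ 0.212  0.494  1.365  0.     1.282 -1.134]
```

>>> {"name": "apply_moves", "arguments": {"deltas": [85,20,-450,-85,80,85,20,-450,-85,80,85,20,-450,-85,80,85,20,-450,-85,80,85,20,-450,-85,80,85,20,-450,-85,80,85,20,-450,-85,80,85,20,-450,-85,80,85,20,-450,-85,80,85,20,-450,-85,80,85,20,-450,-85,80,85,20,-450,-85,80]}}

```text
clock: 4.98
position: [0.5343, -0.2301, 0.2525]
ee_rot: [0.004, 0.729, 0.685, -0.002]
contact_force: [0.2, 0.5, 0.3]
width: 0.0849
gripper_force: 0.0
```

Run:
```python
from h import *
goal([.509,-.306,.25],34.8)
```

```text
shift [-77.3 -20.6   3. ] heading 86.46 turn 51.66137559247824 norm 80.1 q [-0.523  0.281  1.487 -0.005  1.368 -0.46 ]
```

>>> {"name": "apply_moves", "arguments": {"deltas": [85,-77,-21,3,51.7,85,-77,-21,3,51.7,85,-77,-21,3,51.7,85,-77,-21,3,51.7,85,-77,-21,3,51.7,85,-77,-21,3,51.7,85,-77,-21,3,51.7,85,-77,-21,3,51.7,85,-77,-21,3,51.7]}}

```text
clock: 5.73
position: [0.5107, -0.2979, 0.2477]
ee_rot: [0.0, 0.953, 0.304, 0.0]
contact_force: [0.4, 0.2, -0.0]
width: 0.085
gripper_force: 0.0
```

Run:
```python
from h import *
im=get_image("wrist");save(im,"w2.png");bar(im)
for q,z in(("key_grip",.125),):
  for a in place_of(q,im)[:2]: print(q,a,atz(im,a["point"],z))
goal([.509,-.306,.25],34.8)
```

```text
bar [ 525.2 -300.7] [44.6 14.5] angle 35.58431 [ 322  203   21   59 1121]
key_grip {'point': [331.4, 250.9], 'score': 0.9} [ 0.51066038 -0.31148383  0.125     ]
shift [-5.9  5.4 -2.4] heading 35.43 turn 0.6302857180678956 norm 8.3 q [-0.646  0.301  1.471  0.     1.37   0.306]
```

View pics/w2.png

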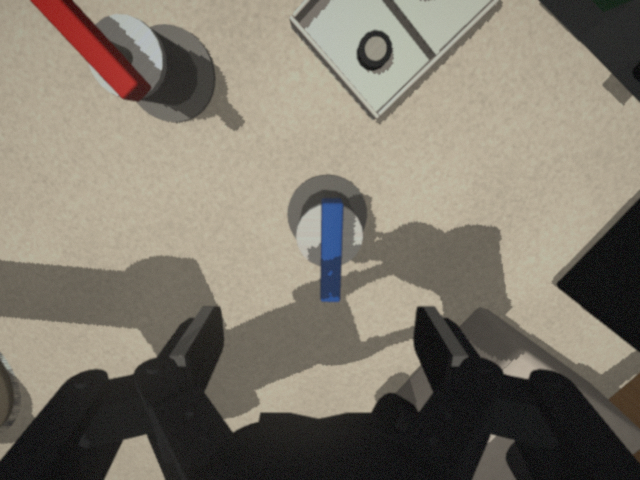

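The bar runs straight down the picture from (332,202) to (330,301), centred at about (331,251), and its lower half is in shadow. I'll refine with a mask that is less sensitive to shade.

Run:
```python
import re
s=open("h.py").read()
s=s.replace("m=((f[...,2]-f[...,0]>50)&(f[...,2]-f[...,1]>35)).astype(np.uint8)","m=((f[...,2]>1.7*f[...,0])&(f[...,2]>1.35*f[...,1])&(f[...,2]>45)).astype(np.uint8);m=cv2.morphologyEx(m,cv2.MORPH_CLOSE,np.ones((3,3)))")
open("h.py","w").write(s)
from h import *
im=get_image("wrist");bar(im)
goal([.5105,-.3105,.25],35)
```

```text
bar [ 512.6 -309.2] [80.6 14.9] angle 34.71061 [ 321  199   22  102 1948]
shift [-7.2  9.9 -2.5] heading 35.41 turn 0.41045978244407877 norm 12.5 q [-0.646  0.301  1.471  0.     1.37   0.306]
```

Run:
```python
from h import *
goal([.5125,-.309,.122],34.7)
```

```text
shift [ -4.7   9.8 125.5] heading 35.41 turn 0.7104597824440759 norm 126.0 q [-0.646  0.301  1.471  0.     1.37   0.306]
```

>>> {"name": "apply_moves", "arguments": {"deltas": [85,-5,10,25,0.7,85,-5,10,50,0.7,60,-5,10,75,0.7,50,-5,10,95,0.7,40,-5,10,110,0.7,36,-5,10,120,0.7,36,-5,10,125,0.7,36,-5,10,125,0.7,36,-5,10,125,0.7], "squeeze": 25}}

```text
clock: 6.63
position: [0.5127, -0.3102, 0.1229]
ee_rot: [0.0, 0.955, 0.298, 0.0]
contact_force: [-0.1, -0.1, 0.7]
width: 0.0359
gripper_force: 0.0
```

Run:
```python
from h import *
im=get_image("wrist");bar(im);save(im,"w3.png")
goal([.5125,-.309,.122],34.7);print(get_state()["width"],get_state()["contact_force"])
```

```text
bar [ 515.6 -307.1] [80.  15.2] angle 34.52192 [ 294  241   42  178 6752]
shift [ 0.4 -1.4  1.3] heading 34.62 turn -0.08118620147845945 norm 2.0 q [-0.66   0.403  1.639  0.     1.097  0.306]
0.03570543860218287 [-0.08269352 -0.00462907  0.50435949]
```

View pics/w3.png

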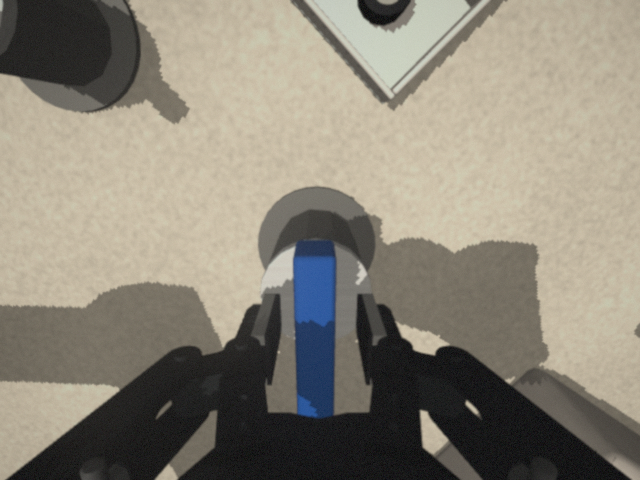

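The bar sits between the pads with its axis at column 315 against a jaw middle of about 320. Its far top edge is at row 255, which gives the bar centre along its length.

Run:
```python
from h import *
im=get_image("wrist");s=get_state();r=rot(s["ee_rot"])
t=lambda X:(r.inv().apply(X-np.array(s["position"]))*1000).round(1)
print("far top edge",t(atz(im,(314.5,255),.136)),"bottom edge",t(atz(im,(314.5,241),.114)))
print("flange left/right",t(atz(im,(262,292),.088)),t(atz(im,(372,290),.088)),"foot",t(atz(im,(316,187),.0)))
```

```text
far top edge [ 38.6  -0.8 -12.5] bottom edge [36.8 -1.   9.5]
flange left/right [ -0.  -29.3  35.4] [ 1.1 29.1 35.6] foot [ 42.1  -1.1 123.5]
```

>>> {"name": "apply_moves", "arguments": {"deltas": [36,-2.5,-0.8,1,0,30,-2.5,-0.8,1,0,22,-2.5,-0.8,1,0,18,-2.5,-0.8,1,0,10,-2.5,-0.8,1,0,5,-2.5,-0.8,1,0,5,-2.5,-0.8,1,0,5,-2.5,-0.8,1,0,5,-2.5,-0.8,1,0], "squeeze": 40}}

```text
clock: 7.48
position: [0.5098, -0.3107, 0.1217]
ee_rot: [0.0, 0.955, 0.297, 0.0]
contact_force: [-1.6, 1.4, 3.9]
width: 0.0156
gripper_force: 39.9
```

>>> {"name": "apply_moves", "arguments": {"deltas": [5,0,0,0,0,5,0,0,-3,0,5,0,0,-10,0,5,0,0,-25,0,5,0,0,-45,0,5,0,0,-70,0,5,0,0,-95,0,5,0,0,-120,0,5,0,0,-145,0,5,0,0,-165,0,5,0,0,-178,0,5,0,0,-180,0], "squeeze": 60}}

```text
clock: 8.48
position: [0.5107, -0.3115, 0.3042]
ee_rot: [0.002, 0.955, 0.297, 0.002]
contact_force: [0.5, -0.3, -1.6]
width: 0.0154
gripper_force: 58.7
```

Run:
```python
from h import *
s=get_state();print(s["contact_force"],s["moment"],s["width"],s["position"])
im=get_image("wrist");r=rot(s["ee_rot"]);print(s["ee_rot"])
goal([.580,.2275,.30],65.8)
```

```text
[ 0.48331107 -0.33518328 -1.58993249] [-0.032248    0.03716181 -0.02265808] 0.015423612231505705 [ 0.51072412 -0.31147089  0.30424048]
[0.00218225 0.95473914 0.29743225 0.00157049]
shift [ 363.3 -403.7    2. ] heading 34.61 turn -31.18992711113833 norm 543.1 q [-0.664  0.285  1.359  0.     1.495  0.303]
```

>>> {"name": "apply_moves", "arguments": {"deltas": [5,9,-10,0,-2,5,27,-30,0,-4,5,45,-50,0,-6,5,66,-73,0,-8,5,88,-98,0,-10,5,110,-122,0,-12,5,132,-147,0,-14,5,154,-171,0,-16,5,176,-195,0,-18,5,198,-220,0,-20,5,220,-244,0,-22,5,240,-267,0,-24]}}

```text
clock: 9.53
position: [0.5543, 0.0482, 0.2994]
ee_rot: [-0.001, 0.871, 0.491, -0.001]
contact_force: [0.8, -1.5, -2.0]
width: 0.0152
gripper_force: 58.7
```

Run:
```python
from h import *
goal([.580,.2275,.30],65.8)
```

```text
shift [166.7 -70.9  -0.5] heading 58.82 turn -6.977892298388099 norm 181.2 q [-3.900e-02  2.250e-01  1.449e+00  1.000e-03  1.471e+00  5.050e-01]
```

>>> {"name": "apply_moves", "arguments": {"deltas": [5,22,-10,0,-2,5,45,-19,0,-3,5,70,-30,0,-4,5,95,-41,0,-5,5,118,-50,0,-6,5,138,-58,0,-7,5,152,-64,0,-7,5,162,-68,0,-7,5,166,-71,0,-7,5,166,-71,0,-7,5,166,-71,0,-7]}}

```text
clock: 10.45
position: [0.5812, 0.2233, 0.301]
ee_rot: [0.0, 0.841, 0.542, -0.001]
contact_force: [1.1, -0.2, -1.4]
width: 0.0151
gripper_force: 58.7
```

Run:
```python
from h import *
np.set_printoptions(precision=4,suppress=True)
s=get_state();print(s["position"])
goal([.580,.2275,.22],65.8)
a,b,w=get_image("scene"),get_image("top"),get_image("wrist");save(w,"w4.png");save(a,"s4.png")
for q in("key_grip","key_flange","key_tip","bore"):
  o=[]
  for im in(a,b):
    p=place_of(q,im)
    if p: o.append((im,p[0]["point"])); print(q,round(p[0]["score"],2),np.array(p[0]["point"]))
  if len(o)==2: print("tri",tri(o))
f=np.array(a["frame"]);x,y=proj(a,[.58,.2275,.17]).astype(int);c=f[y-90:y+90,x-90:x+90];print(x-90,y-90)
cv2.imwrite("pics/s4c.png",cv2.resize(c,None,fx=3.3,fy=3.3,interpolation=cv2.INTER_CUBIC)[:,:,::-1])
```

```text
[0.5812 0.2233 0.301 ]
shift [ 3.4 -2.8 81. ] heading 65.6 turn -0.2039232388550829 norm 81.1 q [ 0.256  0.327  1.302 -0.001  1.514  0.682]
key_grip 0.67 [373.1 131.5]
key_grip 0.93 [219.5 182.1]
tri [0.5823 0.2267 0.3046]
key_flange 0.64 [371.  151.4]
key_flange 0.87 [224.8 189.2]
tri [0.5823 0.2237 0.2625]
key_tip 0.87 [367.2 184.6]
key_tip 0.88 [227.  197.8]
tri [0.5829 0.226  0.1868]
bore 0.7 [414.8 251.9]
bore 0.94 [236.  212.3]
tri [0.6421 0.2636 0.0042]
278 100
```

View pics/s4c.png

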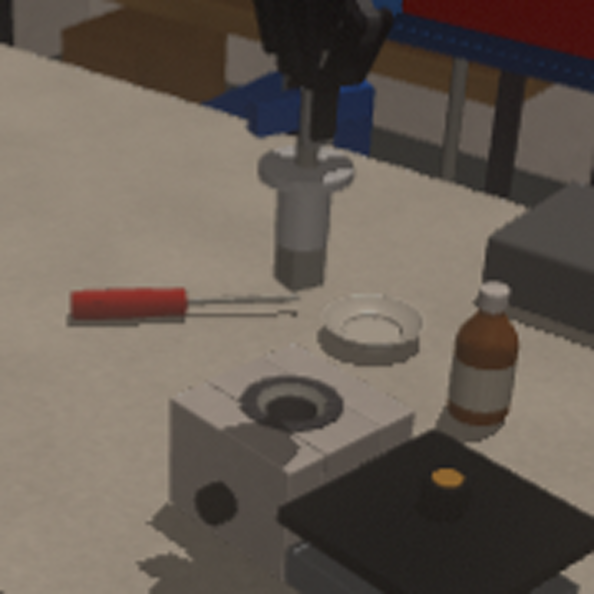

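View pics/w4.png

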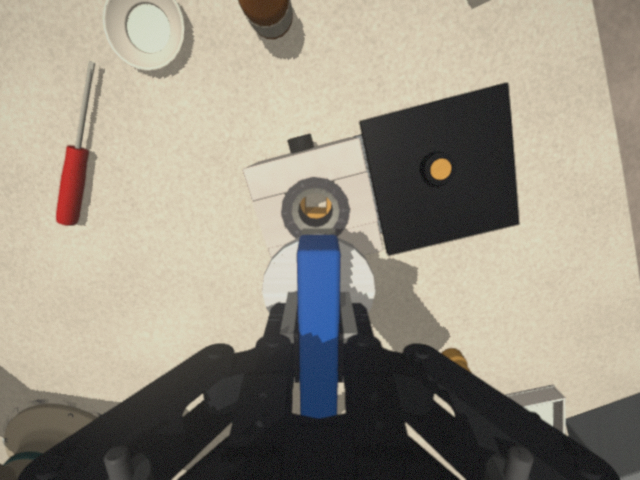

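The scene crop shows the key hanging upright above and behind the bore, with its square tip at crop (300,275). The wrist view shows the bore ring centred at about (315.5,209) and the bar's axis at column 319, far top edge at row 250. I'll compare the two estimates.

Run:
```python
from h import *
np.set_printoptions(precision=4,suppress=True)
im=get_image("wrist");s=get_state();r=rot(s["ee_rot"]);f=np.array(im["frame"])
t=lambda X:(r.inv().apply(X-np.array(s["position"]))*1000).round(1)
z=s["position"][2]+.0025
print("bore ring",atz(im,(315.5,209),.09)[:2],t(atz(im,(315.5,209),.09)))
print("bar edge top",t(atz(im,(319,250),z+.011)),"bottom",t(atz(im,(319,236),z-.011)))
print("flange l/r",t(atz(im,(262.5,283),z-.041)),t(atz(im,(376,283),z-.041)))
a,b=get_image("scene"),get_image("top")
for X in([.5812,.2233,.184],[.5822,.2258,.184]): print(proj(a,X),proj(b,X))
```

```text
bore ring [0.5818 0.2301] [  5.7  -2.3 211.4]
bar edge top [ 40.5   0.9 -13.5] bottom [38.9  0.9  8.5]
flange l/r [  3.4 -29.3  38.5] [ 3.4 31.6 38.5]
[368.0318 185.344 ] [230.4836 201.3293]
[369.0926 185.0721] [229.1217 200.744 ]
```

>>> {"name": "apply_moves", "arguments": {"deltas": [5,1,-0.5,8,0,5,2,-1,22,0,5,3,-1.5,40,0,5,3.5,-1.6,56,0,5,3.5,-1.6,68,0,5,3.5,-1.6,75,0,5,3.5,-1.6,78,0,5,3.5,-1.6,78,0]}}

```text
clock: 11.82
position: [0.5812, 0.2279, 0.2225]
ee_rot: [-0.0, 0.841, 0.542, -0.001]
contact_force: [0.2, -0.1, -1.4]
width: 0.015
gripper_force: 58.7
```

Run:
```python
from h import *
np.set_printoptions(precision=4,suppress=True)
s=get_state();print(s["position"],s["contact_force"]);goal([.5812,.2272,.14],65.8)
a,b=get_image("scene"),get_image("top")
for n,im in(("s",a),("t",b)):
  f=np.array(im["frame"]);p=proj(im,[.581,.2275,.10]).astype(int);c=f[p[1]-50:p[1]+50,p[0]-50:p[0]+50];print(n,p-50)
  cv2.imwrite("pics/%s5.png"%n,np.clip(255*(cv2.resize(c,None,fx=4,fy=4,interpolation=cv2.INTER_CUBIC)/255.)**.6,0,255)[:,:,::-1])
i=np.hstack([cv2.imread("pics/s5.png"),cv2.imread("pics/t5.png")]);cv2.imwrite("pics/st5.png",i)
p=s["position"]
for im in(a,b): print("tip@tcp",proj(im,[p[0],p[1],p[2]-.117]),"bore",proj(im,[.5812,.2272,.09]),"flange",proj(im,[p[0],p[1],p[2]-.035]))
```

```text
[0.5812 0.2279 0.2225] [ 0.1886 -0.1054 -1.4255]
shift [-0.6  0.4 82.5] heading 65.61 turn -0.18930737734726222 norm 82.5 q [0.262 0.365 1.436 0.    1.342 0.688]
s [316 167]
t [183 162]
tip@tcp [367.2491 215.6895] bore [366.6885 221.6326] flange [369.3744 183.154 ]
tip@tcp [233.0585 211.4215] bore [234.336  213.2865] flange [227.6903 200.7575][ WARN:0@1.427] global loadsave.cpp:1063 imwrite_ Unsupported depth image for selected encoder is fallbacked to CV_8U.
```

View pics/st5.png

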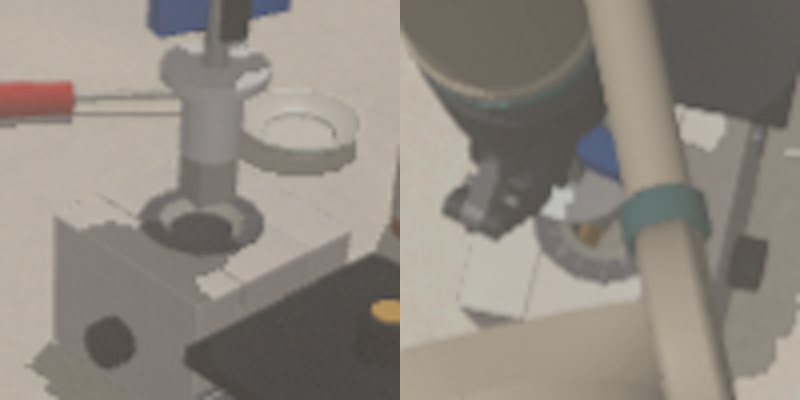

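Scene crop: the tip is at column 208 and the bore ring's centre at (201.5,216), so the key stands about 2.5 mm to the right. I'll correct that and lower gently while watching the force.

>>> {"name": "apply_moves", "arguments": {"deltas": [5,-2,-0.6,2,0,5,-2,-0.6,5,0,5,-2,-0.6,9,0,5,-2,-0.6,13,0,5,-2,-0.6,16,0,5,-2,-0.6,19,0,5,-2,-0.6,22,0,5,-2,-0.6,24,0]}}

```text
clock: 12.58
position: [0.58, 0.2263, 0.1987]
ee_rot: [-0.0, 0.841, 0.542, -0.0]
contact_force: [0.6, -0.5, -2.4]
width: 0.0149
gripper_force: 58.7
```

>>> {"name": "apply_moves", "arguments": {"deltas": [5,0,0,2,0,5,0,0,4,0,5,0,0,7,0,5,0,0,10,0,5,0,0,12,0,5,0,0,12,0]}}

```text
clock: 13.08
position: [0.5798, 0.2262, 0.1867]
ee_rot: [-0.0, 0.841, 0.542, -0.001]
contact_force: [-0.0, -0.1, -2.6]
width: 0.0151
gripper_force: 58.7
```

>>> {"name": "apply_moves", "arguments": {"deltas": [5,0,0,3,0,5,0,0,6,0,5,0,0,9,0,5,0,0,12,0,5,0,0,15,0,5,0,0,17,0,5,0,0,19,0,5,0,0,20,0,5,0,0,20,0]}}

```text
clock: 13.83
position: [0.58, 0.2263, 0.167]
ee_rot: [-0.0, 0.841, 0.542, -0.0]
contact_force: [-0.4, 0.5, -1.4]
width: 0.0153
gripper_force: 58.7
```

>>> {"name": "apply_moves", "arguments": {"deltas": [5,0,0,1,0,5,0,0,2,0,5,0,0,3,0,5,0,0,4,0,5,0,0,5,0,5,0,0,6,0,5,0,0,6,0]}}

```text
clock: 14.42
position: [0.58, 0.2263, 0.161]
ee_rot: [-0.0, 0.841, 0.542, -0.0]
contact_force: [0.2, 0.1, -3.0]
width: 0.0151
gripper_force: 58.7
```

>>> {"name": "apply_moves", "arguments": {"deltas": [5,0,0,1,0,5,0,0,2,0,5,0,0,3,0,5,0,0,4,0,5,0,0,5,0,5,0,0,5,0]}}

```text
clock: 14.92
position: [0.58, 0.2263, 0.156]
ee_rot: [-0.0, 0.841, 0.542, -0.0]
contact_force: [-0.1, -0.2, -2.4]
width: 0.0155
gripper_force: 58.7
```

>>> {"name": "apply_moves", "arguments": {"deltas": [5,0,0,2,0,5,0,0,4,0,5,0,0,6,0,5,0,0,8,0,5,0,0,10,0,5,0,0,12,0,5,0,0,14,0,5,0,0,16,0,5,0,0,17,0,5,0,0,18,0,5,0,0,19,0,5,0,0,19,0]}}

```text
clock: 15.92
position: [0.5801, 0.2263, 0.1371]
ee_rot: [-0.0, 0.841, 0.542, -0.0]
contact_force: [0.2, -0.2, -2.3]
width: 0.0153
gripper_force: 58.7
```

>>> {"name": "apply_moves", "arguments": {"deltas": [5,0,0,1,0,5,0,0,2,0,5,0,0,3,0,5,0,0,3.5,0,5,0,0,4,0,5,0,0,4.5,0,5,0,0,4.5,0]}}

```text
clock: 16.5
position: [0.5801, 0.2263, 0.1327]
ee_rot: [-0.0, 0.841, 0.542, -0.0]
contact_force: [0.4, -0.3, -2.5]
width: 0.0151
gripper_force: 58.7
```

Run:
```python
from h import *
s=get_state();print(s["contact_force"],s["moment"])
a=get_image("scene");f=np.array(a["frame"]);p=proj(a,[.581,.2275,.10]).astype(int);c=f[p[1]-50:p[1]+50,p[0]-50:p[0]+50]
cv2.imwrite("pics/s6.png",np.clip(255*(cv2.resize(c,None,fx=5,fy=5,interpolation=cv2.INTER_CUBIC)/255.)**.6,0,255).astype(np.uint8)[:,:,::-1])
```

```text
[ 0.35437853 -0.3298538  -2.54494988] [ 0.00612997  0.03718011 -0.0163383 ]
```

View pics/s6.png

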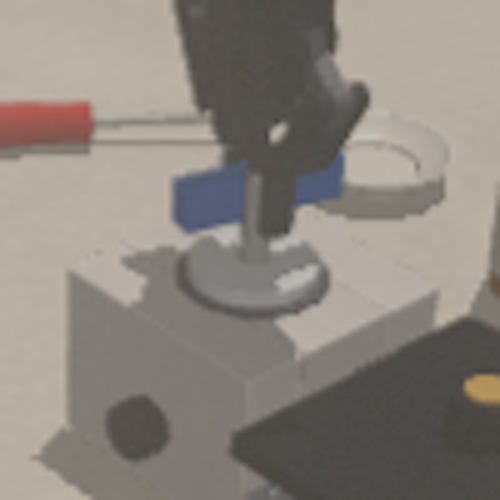

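The flange at crop (255,280) is practically on the gearbox top, with no reaction force yet. I'll feel down the last millimetres.

>>> {"name": "apply_moves", "arguments": {"deltas": [5,0,0,0.3,0,5,0,0,0.6,0,5,0,0,0.9,0,5,0,0,1.2,0,5,0,0,1.2,0]}}

```text
clock: 16.97
position: [0.5801, 0.2264, 0.1317]
ee_rot: [-0.0, 0.841, 0.542, 0.0]
contact_force: [-1.1, 0.6, -0.7]
width: 0.0151
gripper_force: 58.8
```

>>> {"name": "apply_moves", "arguments": {"deltas": [5,0,0,0.2,0,5,0,0,0.4,0,5,0,0,0.6,0,5,0,0,0.8,0,5,0,0,0.8,0]}}

```text
clock: 17.38
position: [0.5801, 0.2263, 0.1317]
ee_rot: [0.0, 0.841, 0.542, 0.0]
contact_force: [-2.7, -0.1, 4.8]
width: 0.015
gripper_force: 59.8
```

Contact came at TCP z 0.1317, exactly 10 mm above the height in the stand, so the flange is seated. Now release and retreat.

>>> {"name": "apply_moves", "arguments": {"deltas": [16,0,0,0,0,18,0,0,0,0,24,0,0,0,0,32,0,0,0,0,40,0,0,0,0,40,0,0,0,0,40,0,0,-5,0,40,0,0,-20,0,40,0,0,-45,0,40,0,0,-75,0,40,0,0,-110,0,40,0,0,-130,0]}}

```text
clock: 18.38
position: [0.5813, 0.2266, 0.2651]
ee_rot: [0.001, 0.841, 0.542, 0.003]
contact_force: [0.3, 0.1, 0.9]
width: 0.0401
gripper_force: 0.0
```

Run:
```python
from h import *
s=get_state();print(s["contact_force"],s["position"],s["width"])
a=get_image("scene");save(a,"s7.png")
for q in("key_grip","key_flange"):
  p=place_of(q,a)
  if p: print(q,p[0],proj(a,[.580,.2263,.135 if q=="key_grip" else .09]))
```

```text
[0.32276811 0.0639023  0.85706696] [0.58129339 0.22661842 0.26511384] 0.040100273816642044
key_grip {'point': [367.4, 203.9], 'score': 0.57} [367.13173441 204.39413982]
key_flange {'point': [370.1, 219.8], 'score': 0.7} [366.02413011 221.60942941]
```

View pics/s7.png

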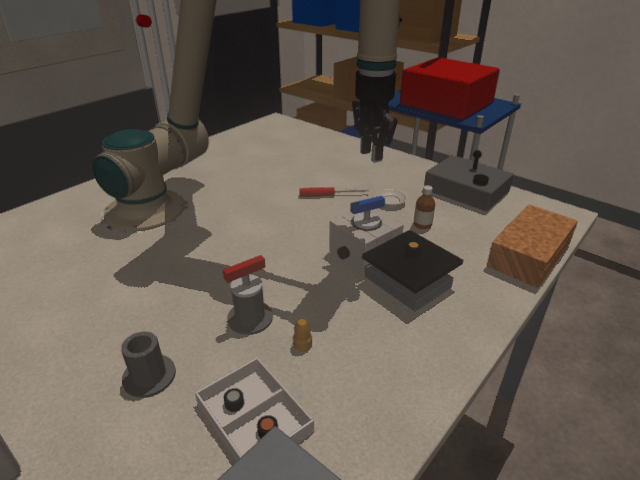

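The key stands home in the lift with its handle at (367,204), the stand is empty, and nothing else has moved.

```bash
python3 -c "
from rig import *
print(sign_off())"
```

```text
the job is handed in; nothing more can be done
None
```

The drive key is fully home in the stage lift with its flange flat on top and the gripper let go; I turned it to match the hub's square (seen in the wrist camera) before lowering, so it slid in without searching, and the job was handed in at about 18 s with the plug and everything else where it was.

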